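# Slide the plaster cast on to the narrow scan pillar

### The arm

A 6-joint arm with a two-finger parallel gripper is mounted at the origin on a cart in front of the work surface, level with it; the furniture and walls round the work are solid. World frame = base frame: x ahead of the robot, y to its left, z up, the work surface at z = 0. Lengths are in m, angles in rad, forces in N, time in s.
With the tool pointing down it reaches from about 0.25 to 0.725 m from the base axis. Payload 9.7 kg.
Tool frame: the origin (TCP) lies on the mounting face of the last link; the fingertips stand 173 mm ahead of it and the grasp point (between the pads) lies 155 mm ahead of it; z points along the fingers, y is the line along which they close (so a half turn about z gives the same grasp; the last joint's range is limited). The gripper opens to 85 mm and grips with 20 to 120 N. Pads are 22 mm wide; open, the fingers measure 114 mm over their backs; the gripper's body (76 mm by 85 mm) begins 54 mm behind the grasp point. The pads swing forward as they close: fully open they stand 13 mm farther back than shut.
Start: joints at [1.163, 0.087, 0.176, 1.66, 0, 1.571], TCP at [0.218, 0.505, 0.405] pointing down, gripper open.
Joint ranges: [-3.13, 3.13], [-0.85, 1.81], [-1.15, 1.24], [-2.2, 2.28], [-1.44, 1.52], [-3.14, 3.14]. Speed limits (rad/s): [2.22, 2.22, 2.57, 3.14, 3.14, 3.14].

### API

Orientations are given as a rotation vector (axis times angle).
In Python, from workcell import manip gives the robot as it stands.
- The arm moves only by the tool carry_out, never from a script. Its argument "commands" is a list of rows, each a list of 3 entries, a list of its own where there are three numbers: the shift along the tool's x, y, z normalised to -1 to 1, where 1 is 10 cm, then the turn, a rotation vector about the tool's x, y, z normalised to -1 to 1, where 1 is 45 degrees, then the opening, from 0 (shut) to 1 (fully open). A call has 1 to 12 rows; each row shifts and turns the commanded pose from where the row before left it, along the tool's axes as they then stand; what a row does not reach is not made up. A row lasts 1/8 s, in which the tool goes at most 62.5 mm and 10.7 degrees, less where a joint would pass 70% of its speed; a pose out of reach is approached as far as the arm can. A call with a number of a shift or a turn outside -1 to 1 is refused whole. A call with a gripper value outside its range is refused whole. The fingers move at their own pace and stop on an object; the grip force is fixed at half the most. Time passes only in rows, so rows that do not move let the fingers close. It gives the time, the measured TCP pose, the force, the opening and the grip force at its end, in the units of the state.
- manip.sense(): the state, without advancing time (a new reading comes with each control period).
- manip.get_image(name): name is "scene" or "top" or "wrist"; returns a dict with "image" (384x512x3 uint8, red, green, blue), "depth" (384x512 float32, m along the optical axis (not along the pixel's ray), 0 where there is no reading), "K" (3x3 intrinsics, pixels), "dist_coeffs" ([k1, k2, p1, p2, k3] as OpenCV has them; the pictures are not rectified), "rvec" (rotation vector, rad) and "tvec" (3), from world to camera coordinates, as OpenCV has them. Camera axes: x right, y down, z forward; pixel columns grow to the right and rows downward; lengths in m; the calibration is good to about 2 mm. A picture is of the moment at which its call begins.
- manip.finish_job(): hands the job in; it is judged then, once.
The state is a dict: "time": time; "joint_pos": joint angles; "qd": joint speeds; "effort": joint torques, N m; "ee_pos": TCP position; "eef_rot": TCP orientation; "wrist_force": force on the tool from outside, world axes, zero at the start; "wrist_torque": the same for the moment, N m; "grip_width": opening from 0.0 (shut) to 1.0 (fully open); "finger_force": force on a finger pad.
Only numpy, scipy, OpenCV 4.12 (cv2) and the standard library are available. Lean on these libraries where they do the work, as an engineer would, in place of code of your own. Each camera call takes 0.05 s, during which the arm holds its last target. There are 200 camera calls.

### The job

Swing the stop bar of the scanning stand well open, to about a right angle, and then push the plaster cast that waits on the loading deck across the gap, until it stands centred and square on the narrow pillar, clear of the deck. The cast is fragile: push it gently along, without gripping or lifting it. Leave the bar open, and leave the jar and the small carton beside the stand where they are.

Things in the scene. Friction and masses are not known exactly. Their poses are not given: they have to be found in the camera images.
- stand: Low grey metal scanning stand fixed on the bench; base plate 225 x 150 mm, 10 mm high. Origin on the bench; its x axis (horizontal) is the way the cast travels, from deck to pillar; its y axis points to the hinge side of the stop bar; z up. The stand's centre line is y = 0.
- deck: The stand's loading deck, a flat level aluminium plate 45 mm above the bench, from x = -120 to +18 mm and y = -62 to +62 mm in the stand's frame. It has no side rims. Same origin and axes as the stand. The gap to the pillar is 20 mm.
- pillar: The stand's narrow pillar, aluminium top 34 mm (along the stand's x) by 44 mm, level with the deck. Origin: the centre of its top face, at stand x = +55 mm, y = 0, 45 mm above the bench. Axes as the stand's. Nothing holds the cast here: pushed too far it topples off.
- stop_bar (a joint): Angle (rad) of the stop bar, a steel bar 10 x 10 mm lying level 6 to 16 mm above the deck, hinged about an upright post. About 0: across the gap, in the cast's way. It grows as the free end swings in the stand's +x direction (counter-clockwise seen from above), away from the deck, up to a stop at 1.65. Light friction (about 0.04 N m): it stays where it is left. At 1.35 and more the bar is well clear of the cast's path.
- bar_hinge (a point): Point on the axis of the stop bar's hinge, 30 mm above the deck's level; at stand x = +28, y = +72 mm.
- bar_pin (a point): Point on the black upright pin (12 mm across) at the free end of the stop bar, 157 mm from the hinge axis, 30 mm above the deck's level. The pin reaches from 14 to 44 mm above the deck's level. Push it by its side.
- cast: Tan plaster jaw cast on the deck, about 75 g. Origin: centre of its underside. x points from the flat upright heel face (x = -25 mm, 60 mm wide) to the narrower front (x = +26, 36 mm wide), roughly to the pillar; z up. Sides: flat at y = +-33 mm from x = -25 to +2, then tapering. Push only its base, 16 mm high, not the teeth (to 31 mm). Mass centre about 2 mm behind the origin.
- jar: Bystander: small jar with a blue screw top, 37 mm across, 50 mm high, beside the stand. Origin: centre of its underside.
- carton: Bystander: small yellow carton 22 x 36 x 14 mm on the bench beside the stand. Origin: centre of its underside.
Not all that is in view belongs to the job. What is shaped like the cast but red or yellow is not meant.

How it is judged:
By the outcome, as a careful person would: the job done as asked, in the order asked, and still so for the second after the job is handed in, with the robot touching nothing.
It also fails if it takes over 72 s, if anything falls off the work surface, if the arm or the gripper's body presses on something with over 40 N, if the wrist force passes 120 N, or if a joint passes its speed limit or range.

## Working session

There is one attempt and no reset: what is moved stays moved. The work goes in short steps, Python scripts to look and compute and a tool call to move; the robot and the scene stay as the last step left them, time stands still between calls to the robot, and variables do not carry over. Pictures are saved under pics/ and viewed, at most 10 in all, crops included, and the job is handed in when it is done.

Besides the shell and the picture viewer there is one more tool, called after "Emit:" in YAML: its name, and indented under it one key for each argument. carry_out: Moves the arm, as the interface text tells. Its arguments: {"type":"object","properties":{"commands":{"type":"array","items":{"type":"array"}}},"required":["commands"]}

```bash
mkdir -p pics && cat > h.py <<'E'
import numpy as np, cv2
from workcell import manip
def snap(n):
    d=manip.get_image(n); np.savez('%s.npz'%n,**d); return d
def save(d,fn,crop=None,s=1):
    im=d['image'][:,:,::-1]
    if crop: x0,y0,x1,y1=crop; im=im[y0:y1,x0:x1]
    cv2.imwrite('pics/'+fn,cv2.resize(im,None,fx=s,fy=s,interpolation=cv2.INTER_CUBIC))
def ray(d,px):
    u=cv2.undistortPoints(np.array(px,float).reshape(-1,1,2),d['K'],d['dist_coeffs']).reshape(-1,2)
    R=cv2.Rodrigues(d['rvec'])[0]; r=np.c_[u,np.ones(len(u))]@R
    return -R.T@np.ravel(d['tvec']), r
def atz(d,px,z):
    c,r=ray(d,px); return c+r*((z-c[2])/r[:,2])[:,None]
def dep(d,px):
    c,r=ray(d,px); return np.array([c+q*d['depth'][int(round(p[1])),int(round(p[0]))] for p,q in zip(px,r)])
def proj(d,P):
    return cv2.projectPoints(np.array(P,float),d['rvec'],d['tvec'],d['K'],d['dist_coeffs'])[0].reshape(-1,2)
E
python3 - <<'E'
from h import *
save(snap('top'),'t1.png',s=1.5); save(snap('scene'),'s1.png',s=1.5)
print(manip.sense())
E
```

```text
{'time': 0.1, 'joint_pos': array([ 1.16302512e+00,  8.73910251e-02,  1.75205615e-01,  1.65977256e+00,
       -3.23746778e-05,  1.57080688e+00]), 'qd': array([-0.0003957 , -0.00322149,  0.00176829,  0.00216986,  0.00175735,
        0.00109582]), 'effort': array([-6.32489900e-04, -5.21558332e+01,  4.65654123e+01,  1.60345563e-02,
       -2.18878620e-05,  2.76588071e-05]), 'ee_pos': array([0.21811521, 0.50490598, 0.40405758]), 'eef_rot': array([-6.36071927e-01, -3.07631844e+00,  1.79709094e-03]), 'wrist_force': array([ 0.58003205, -0.67314135,  0.36243227]), 'wrist_torque': array([0.00982269, 0.01633696, 0.00647288]), 'finger_force': 0.0, 'grip_width': 0.995120878414198}
```

View pics/t1.png

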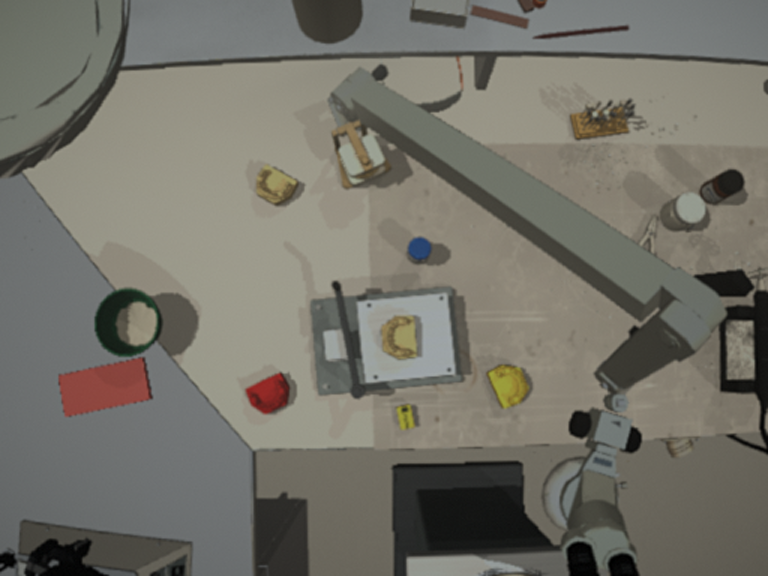

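View pics/s1.png

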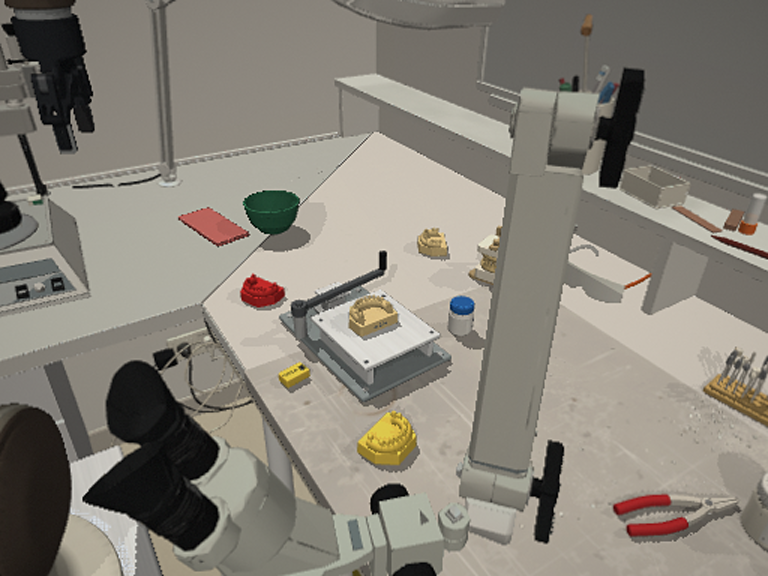

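The tan cast on the white deck is at top-view (400,337). Possible confusions are the tan cast lying off the stand at (276,185), the red one at (268,393), and the yellow one at (508,385). The hinge post is at about (357,392) and the pin at (337,287). The jar is at (419,249) and the carton at (406,416). I choose the one on the deck and will check it in a crop.

```bash
python3 - <<'E'
from h import *
d=dict(np.load('top.npz'))
save(d,'t2.png',(195,175,325,290),6)
np.set_printoptions(precision=4,suppress=True)
print('cam',ray(d,[[0,0]])[0], 'px origin,tcp',proj(d,[[0,0,0],[.218,.505,.4],[.5,0,0],[.5,.3,0]]))
pts=np.array([[337,287],[357,392],[400,337],[419,249],[406,416],[500,180],[600,250],[690,310],[360,90],[600,430],[580,490],[550,550],[460,500],[370,160]])/1.5
print(dep(d,pts))
E
```

```text
cam [0.454  0.1807 0.9362] px origin,tcp [[339.3025 429.9326]
 [ 34.8136 407.7467]
 [334.3121 219.4514]
 [207.6721 222.3708]]
[[ 0.5619  0.2514  0.0873]
 [ 0.4105  0.2264  0.0662]
 [ 0.4892  0.162   0.0602]
 [ 0.6211  0.1299  0.0534]
 [ 0.3696  0.1547  0.0141]
 [ 0.6551  0.0486  0.2855]
 [ 0.5592 -0.0351  0.3574]
 [ 0.4923 -0.0977  0.412 ]
 [ 0.8351  0.2114  0.1459]
 [ 0.3455 -0.1255  0.0756]
 [ 0.2639 -0.0875  0.0924]
 [ 0.1505 -0.0669 -0.0007]
 [ 0.1117  0.0125 -0.5326]
 [ 0.759   0.2009  0.0642]]
```

View pics/t2.png

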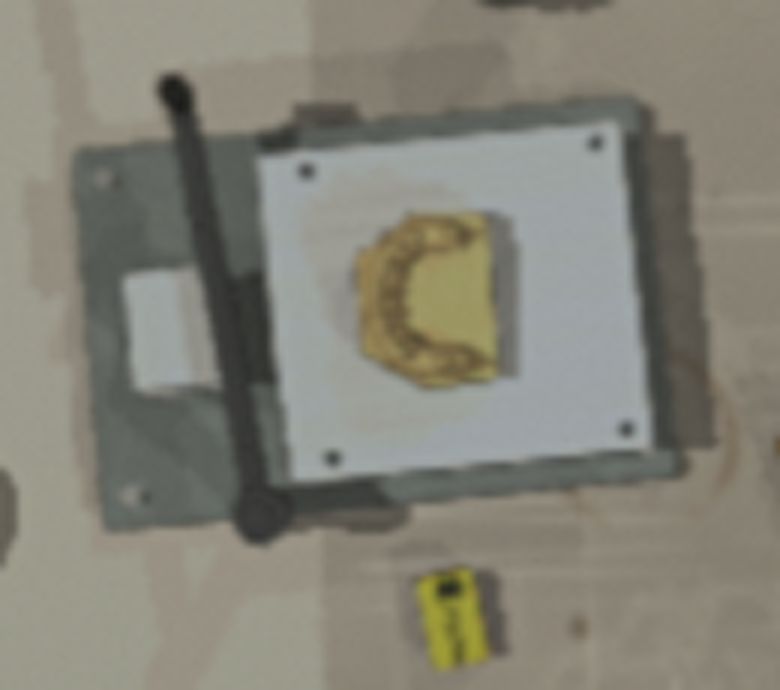

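The crop confirms the choice: a tan cast on the white deck with its heel edge at crop (490,212)–(497,380), front facing left towards the pillar. The pillar corners are at about (122,277), (140,393) and (192,268). The pin is at (175,92) and the hinge at (258,512).

```bash
cat >> h.py <<'E'
np.set_printoptions(precision=4,suppress=True)
def fit(A,B):
    a=A.mean(0);b=B.mean(0);H=(A-a).T@(B-b);t=np.arctan2(H[0,1]-H[1,0],H[0,0]+H[1,1])
    R=np.array([[np.cos(t),-np.sin(t)],[np.sin(t),np.cos(t)]]);return t,R,b-R@a,B-(A@R.T+b-R@a)
def cr(p,off=(195,175),s=6): return (np.array(p,float)+.5)/s-.5+np.array(off)
E
python3 - <<'E'
from h import *
d=dict(np.load('top.npz'))
W=atz(d,cr([[258,157],[620,122],[652,448],[292,482]]),.045)[:,:2]
L=np.array([[18,-62],[-120,-62],[-120,62],[18,62]])/1e3
t,R,o,e=fit(L,W);print('stand yaw',t,o,'res',e*1e3)
S=lambda P:(P[:,:2]-o)@R*1e3
print('pillar c',S(atz(d,cr([[122,277],[140,393],[192,268]]),.045)))
print('cast heel/sides at z61',S(atz(d,cr([[490,212],[497,380]]),.061)),'front',S(atz(d,cr([[358,250],[362,350]]),.061)))
print('pin',S(atz(d,cr([[173,90]]),.089)),'hinge',S(atz(d,cr([[258,510]]),.075)))
print('jar,carton',S(atz(d,[[419/1.5,249/1.5]],.05)),S(atz(d,cr([[452,617]]),.014)))
w=lambda x,y:o+R@np.array([x,y])/1e3
for n,p in dict(deckc=(-50,0),pillar=(55,0),pin0=(28,-85),pin90=(185,72),hinge=(28,72)).items(): print(n,w(*p))
np.savez('stand.npz',t=t,R=R,o=o)
# depth map max height obstacles near
g=manip.sense();print(cv2.Rodrigues(g['eef_rot'])[0])
E
```

```text
stand yaw 1.6445251526235158 [0.4855 0.2039] res [[-0.777  -0.3814]
 [-0.7852  0.5048]
 [ 0.4148  1.6049]
 [ 1.1474 -1.7283]]
pillar c [[ 72.6363 -21.0397]
 [ 69.6699  22.7877]
 [ 46.1348 -21.9179]]
cast heel/sides at z61 [[-66.3124 -30.9747]
 [-62.671   30.6776]] front [[-16.5443 -21.7023]
 [-14.5077  14.9902]]
pin [[ 44.0339 -83.5794]] hinge [[28.0457 68.8694]]
jar,carton [[ -84.0077 -130.4791]] [[-38.7399 119.1665]]
deckc [0.4892 0.154 ]
pillar [0.4814 0.2587]
pin0 [0.5682 0.238 ]
pin90 [0.4    0.3831]
hinge [0.4116 0.2265]
[[-0.918   0.3966 -0.0004]
 [ 0.3966  0.918  -0.0011]
 [-0.     -0.0012 -1.    ]]
```

```bash
cat >> h.py <<'E'
_s=np.load('stand.npz');Rs,os_,ts=_s['R'],_s['o'],float(_s['t'])
w=lambda x,y:os_+Rs@np.array([x,y])/1e3
S=lambda P:(np.atleast_2d(P)[:,:2]-os_)@Rs*1e3
def where():
    g=manip.sense();R=cv2.Rodrigues(g['eef_rot'])[0];p=g['ee_pos']
    print('t',g['time'],'stand xy',S(p),'z',p[2]*1e3,'yawrel',np.degrees(np.arctan2(R[1,0],R[0,0])-ts),'tilt z',R[:,2],'F',g['wrist_force'],'w',g['grip_width'],'J',g['joint_pos']);return p,R
def to(x,y,z,yaw):
    p,R=where();q=np.r_[w(x,y),z/1e3];v=R.T@(q-p)
    Rt=cv2.Rodrigues(np.array([0,0,ts+np.radians(yaw)]))[0]@np.diag([1,-1,-1.])
    print('tool shift (10cm)',v*10,'turn (45deg)',cv2.Rodrigues(R.T@Rt)[0].ravel()/np.radians(45))
E
python3 - <<'E'
from h import *
to(19,-87,400,5.9)
E
```

```text
t 0.1 stand xy [[319.9197 244.4575]] z 404.057578632544 yawrel 62.41147759345242 tilt z [-0.0004 -0.0011 -1.    ] F [ 0.58   -0.6731  0.3624] w 0.995120878414198 J [ 1.163   0.0874  0.1752  1.6598 -0.      1.5708]
tool shift (10cm) [-4.3313 -1.132   0.042 ] turn (45deg) [-0.0013  0.0008  1.2558]
```

Emit:
carry_out:
  commands:
    - [[-0.48,-0.125,0],[0,0,0],0]
    - [[-0.48,-0.125,0],[0,0,0],0]
    - [[-0.48,-0.125,0],[0,0,0],0]
    - [[-0.48,-0.125,0],[0,0,0],0]
    - [[-0.48,-0.125,0],[0,0,0],0]
    - [[-0.48,-0.125,0],[0,0,0],0]
    - [[-0.48,-0.125,0],[0,0,0],0]
    - [[-0.48,-0.125,0],[0,0,0],0]
    - [[-0.48,-0.125,0],[0,0,0],0]
    - [[0,0,0],[0,0,0.21],0]
    - [[0,0,0],[0,0,0.21],0]
    - [[0,0,0],[0,0,0.21],0]

```text
time: 1.6
ee_pos: [0.5703, 0.2301, 0.404]
eef_rot: [-1.378, -2.822, 0.001]
wrist_force: [-0.0, 0.1, -0.6]
grip_width: -0.001
finger_force: 0.0
```

Emit:
carry_out:
  commands:
    - [[0,0,0],[0,0,0.21],0]
    - [[0,0,0],[0,0,0.21],0]
    - [[0,0,0],[0,0,0.21],0]
    - [[0,0,0.4],[0,0,0],0]
    - [[0,0,0.4],[0,0,0],0]
    - [[0,0,0.2],[0,0,0],0]
    - [[0,0,0],[0,0,0],0]

```text
time: 2.48
ee_pos: [0.5697, 0.2301, 0.3027]
eef_rot: [-2.02, -2.404, 0.005]
wrist_force: [-0.2, 0.5, 0.3]
grip_width: 0.003
finger_force: 0.0
```

```bash
python3 - <<'E'
from h import *
to(19,-87,239,5.9)
save(snap('wrist'),'w1.png',s=1.5)
d=snap('top');save(d,'t3.png',(180,150,350,300),4.5)
E
```

```text
t 2.475 stand xy [[ 19.9849 -85.8901]] z 302.6506348712094 yawrel 5.710266443077523 tilt z [-0.0035 -0.0014 -1.    ] F [-0.1992  0.4658  0.2598] w 0.002538023403166548 J [ 0.3839  0.2291  0.1393  1.4847 -0.      1.7813]
tool shift (10cm) [-0.0104  0.0124  0.6365] turn (45deg) [-0.0047  0.001  -0.0042]
```

View pics/w1.png

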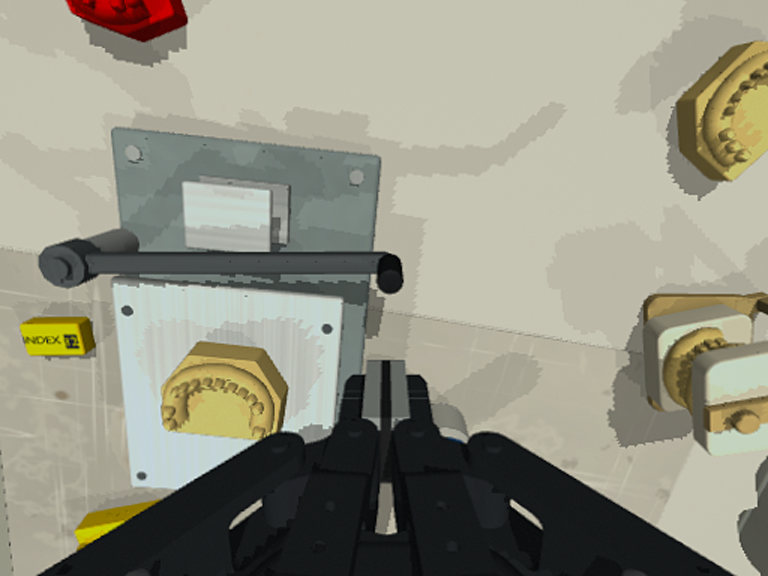

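The wrist view shows the closed fingers at (385,400) directly behind the pin at (390,275), with the bar lying across the gap. Next I go down and swing it.

Emit:
carry_out:
  commands:
    - [[-0.005,0.012,0.32],[0,0,0],0]
    - [[-0.005,0,0.31],[0,0,0],0]
    - [[0,0,0],[0,0,0],0]
    - [[0.096,0.0115,0],[0,0,-0.078],0]
    - [[0.096,0.0115,0],[0,0,-0.078],0]
    - [[0.096,0.0115,0],[0,0,-0.078],0]
    - [[0.096,0.0115,0],[0,0,-0.078],0]
    - [[0.096,0.0115,0],[0,0,-0.078],0]
    - [[0.096,0.0115,0],[0,0,-0.078],0]

```text
time: 3.7
ee_pos: [0.5601, 0.2866, 0.2446]
eef_rot: [1.544, 2.734, 0.004]
wrist_force: [0.7, -0.4, -0.3]
grip_width: -0.002
finger_force: 0.2
```

```bash
python3 - <<'E'
from h import *
p,R=where(); v=S(p)[0]-[28,72]; print('r,ang',np.hypot(*v),np.degrees(np.arctan2(v[0],-v[1])))
save(snap('wrist'),'w2.png',s=1.2)
E
```

```text
t 3.7 stand xy [[ 76.9708 -80.4733]] z 244.6450703410457 yawrel 26.88156776545951 tilt z [ 0.0031  0.0014 -1.    ] F [ 0.6825 -0.4438 -0.2567] w -0.0015931211982116982 J [ 0.4729  0.2703  0.0769  1.374  -0.0001  1.5008]
r,ang 160.14444520098158 17.805780470771996
```

View pics/w2.png

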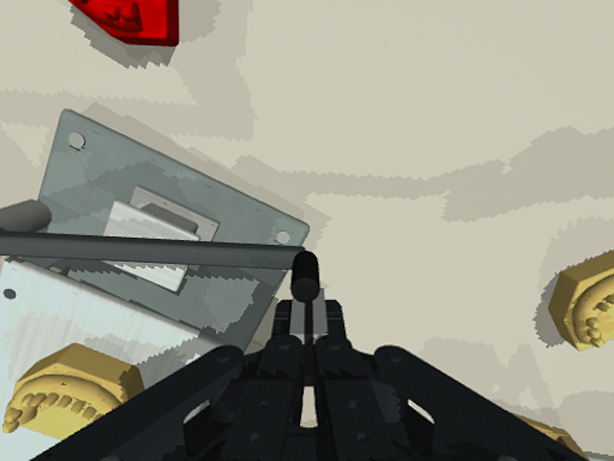

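The pin at (305,275) is centred against the fingertips and the bar is moving. I continue the arc.

Emit:
carry_out:
  commands:
    - [[0.096,0.009,0.01],[0,0,-0.078],0]
    - [[0.096,0.009,0.01],[0,0,-0.078],0]
    - [[0.096,0.009,0.01],[0,0,-0.078],0]
    - [[0.096,0.009,0],[0,0,-0.078],0]
    - [[0.096,0.009,0],[0,0,-0.078],0]
    - [[0.096,0.009,0],[0,0,-0.078],0]
    - [[0.096,0.009,0],[0,0,-0.078],0]
    - [[0.096,0.009,0],[0,0,-0.078],0]
    - [[0.096,0.009,0],[0,0,-0.078],0]
    - [[0.096,0.009,0],[0,0,-0.078],0]
    - [[0.096,0.009,0],[0,0,-0.078],0]
    - [[0.096,0.009,0],[0,0,-0.078],0]

```text
time: 5.25
ee_pos: [0.4799, 0.3664, 0.2411]
eef_rot: [0.46, 3.106, 0.003]
wrist_force: [0.7, -0.5, 0.5]
grip_width: -0.001
finger_force: 0.2
```

```bash
python3 - <<'E'
from h import *
p,R=where(); v=S(p)[0]-[28,72]; print('r,ang',np.hypot(*v),np.degrees(np.arctan2(v[0],-v[1])))
E
```

```text
t 5.25 stand xy [[162.4943  -6.4315]] z 241.05824616065584 yawrel 68.94353307182973 tilt z [ 0.0023  0.0016 -1.    ] F [ 0.7117 -0.5434  0.5001] w -0.0007929915295415468 J [ 0.6521  0.2117 -0.0001  1.3562 -0.0001  0.9458]
r,ang 155.6926925494101 59.75102124202458
```

Emit:
carry_out:
  commands:
    - [[0.096,0.013,0],[0,0,-0.078],0]
    - [[0.096,0.013,0],[0,0,-0.078],0]
    - [[0.096,0.013,0],[0,0,-0.078],0]
    - [[0.096,0.013,0],[0,0,-0.078],0]
    - [[0.096,0.013,0],[0,0,-0.078],0]
    - [[0.096,0.013,0],[0,0,-0.078],0]
    - [[0.03,0.004,0],[0,0,0],0]
    - [[0,0,0],[0,0,0],0]
    - [[-0.2,0,0],[0,0,0],0]
    - [[-0.2,0,-0.3],[0,0,0],0]
    - [[0,0,-0.5],[0,0,0.1],0]
    - [[0,0,-0.2],[0,0,0],0]

```text
time: 6.75
ee_pos: [0.4617, 0.3848, 0.3421]
eef_rot: [0.014, 3.139, 0.004]
wrist_force: [-0.6, 0.4, -0.3]
grip_width: 0.004
finger_force: 0.0
```

```bash
python3 - <<'E'
from h import *
to(-95,0,340,0)
d=snap('top'); save(d,'t4.png',(180,150,350,300),4.5)
E
```

```text
t 6.75 stand xy [[182.2286  10.3653]] z 342.1294071396854 yawrel 85.27143884715005 tilt z [ 0.003   0.0024 -1.    ] F [-0.5675  0.4131 -0.2925] w 0.004113553741762029 J [ 0.6948  0.1932  0.1733  1.547  -0.      0.7036]
tool shift (10cm) [-0.3318 -2.7544  0.0155] turn (45deg) [0.0053 0.0007 1.8949]
```

View pics/t4.png

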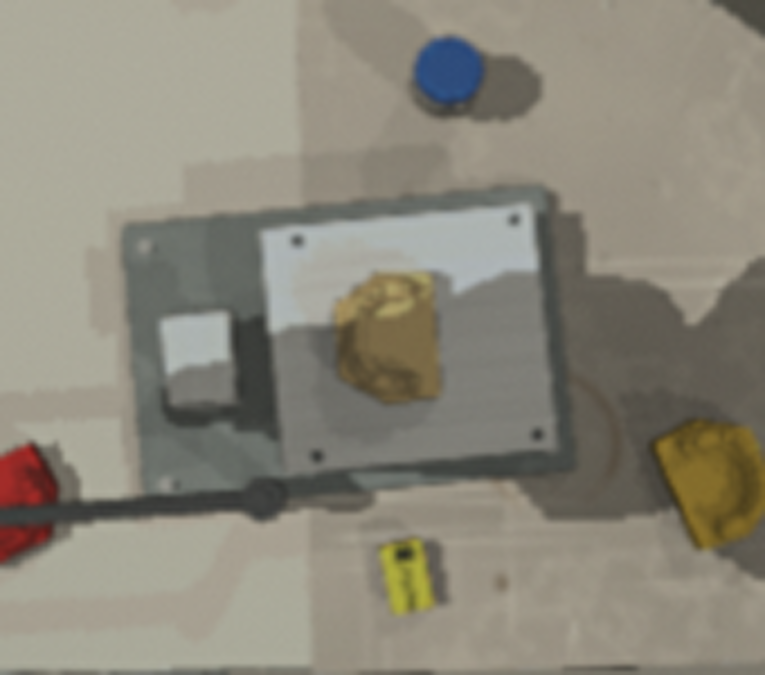

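The bar is open at about 90° (bar along row ~510, hinge at (265,497)). The pillar is free at (160–235, 312–408) and the cast is undisturbed with its heel at (432,270)–(440,400). Now I turn and move behind the heel.

Emit:
carry_out:
  commands:
    - [[0,0,0],[0,0,0.21],0.35]
    - [[0,0,0],[0,0,0.21],0.35]
    - [[0,0,0],[0,0,0.21],0.35]
    - [[0,0,0],[0,0,0.21],0.35]
    - [[0,0,0],[0,0,0.21],0.35]
    - [[0,0,0],[0,0,0.21],0.35]
    - [[0,0,0],[0,0,0.21],0.35]
    - [[0,0,0],[0,0,0.21],0.35]
    - [[0,0,0],[0,0,0.21],0.35]

```text
time: 7.92
ee_pos: [0.4611, 0.3848, 0.3381]
eef_rot: [-2.138, -2.302, 0.001]
wrist_force: [0.7, -0.2, 0.1]
grip_width: 0.351
finger_force: 0.0
```

Emit:
carry_out:
  commands:
    - [[-0.45,0.02,0],[0,0,0],0.35]
    - [[-0.45,0.02,0],[0,0,0],0.35]
    - [[-0.45,0.02,0],[0,0,0],0.35]
    - [[-0.45,0.02,0],[0,0,0],0.35]
    - [[-0.45,0.02,0],[0,0,0],0.35]
    - [[-0.45,0,0],[0,0,0],0.35]
    - [[-0.07,0,0],[0,0,0],0.35]
    - [[0,0,0],[0,0,0],0.35]

```text
time: 8.93
ee_pos: [0.4933, 0.1093, 0.3385]
eef_rot: [-2.132, -2.307, -0.0]
wrist_force: [0.2, 0.7, 0.8]
grip_width: 0.348
finger_force: 0.0
```

```bash
python3 - <<'E'
from h import *
to(-95,0,233,0)
d=snap('wrist'); save(d,'w3.png',s=1.5)
E
```

```text
t 8.925 stand xy [[-94.8476  -0.8885]] z 338.4615989667054 yawrel 0.3037758596544764 tilt z [-0.0001  0.0002 -1.    ] F [0.2332 0.6761 0.8364] w 0.34841679040408924 J [ 0.2181 -0.0345 -0.0761  1.5293  0.0002  1.7098]
tool shift (10cm) [-0.0017 -0.0088  1.0546] turn (45deg) [-0.0002 -0.0002  0.0068]
```

View pics/w3.png

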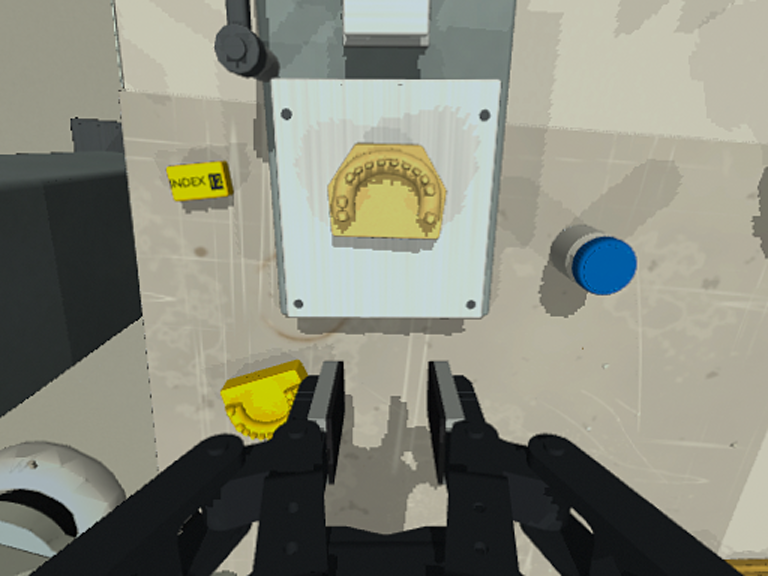

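Wrist view: deck corners at (271,80), (501,80), (491,318) and (285,318). Cast heel edge runs (332,235)–(440,238), cast front (356,144)–(424,146), pillar near edge (345,38)–(428,38). The two fingertips sit symmetrically behind the heel.

```bash
python3 - <<'E'
from h import *
d=dict(np.load('wrist.npz'))
q=lambda p:(np.array(p,float)+.5)/1.5-.5
W=atz(d,q([[271,80],[501,80],[491,318],[285,318]]),.045)[:,:2]
L=np.array([[18,62],[18,-62],[-120,-62],[-120,62]])/1e3
t,R,o,e=fit(L,W);print(t,o,e*1e3,'old',ts,os_)
for nm,f in (('old',S),('new',lambda P:(P[:,:2]-o)@R*1e3)):
  print(nm,'heel',f(atz(d,q([[332,235],[440,238]]),.061)),'front',f(atz(d,q([[356,144],[424,146]]),.061)),'pillar near',f(atz(d,q([[345,38],[428,38]]),.045)))
d2=dict(np.load('top.npz'));c=lambda p:cr(p,(180,150),4.5)
print('top: pillar',S(atz(d2,c([[160,318],[230,311]]),.045)),'heel',S(atz(d2,c([[432,270],[440,400]]),.061)),'deck',S(atz(d2,c([[262,231],[536,204],[558,448],[284,473]]),.045)))
E
```

```text
1.65542760147855 [0.4864 0.2058] [[ 0.4695 -0.2799]
 [-0.9715 -1.0282]
 [ 3.6152  0.5703]
 [-3.1132  0.7378]] old 1.6445251526235158 [0.4855 0.2039]
old heel [[-61.089   29.1871]
 [-62.4616 -31.3812]] front [[-12.7797  14.9638]
 [-13.5736 -20.7129]] pillar near [[ 38.7694  20.7548]
 [ 39.0214 -22.236 ]]
new heel [[-62.5798  30.9811]
 [-64.6126 -29.5686]] front [[-14.4284  16.2321]
 [-15.6113 -19.434 ]] pillar near [[ 37.1807  21.4606]
 [ 36.964  -21.5304]]
top: pillar [[ 71.9828 -22.0461]
 [ 36.7446 -22.2167]] heel [[-64.9736 -31.7855]
 [-62.4822  31.9437]] deck [[  17.1542  -60.7031]
 [-121.2514  -61.0152]
 [-119.2552   61.3645]
 [  17.3243   60.4422]]
```

Emit:
carry_out:
  commands:
    - [[0,-0.005,0.4],[0,0,0],0.35]
    - [[0,0,0.4],[0,0,0],0.35]
    - [[0,0,0.25],[0,0,0],0.35]
    - [[0,0,0.08],[0,0,0],0.35]
    - [[0,0,0.03],[0,0,0],0.35]
    - [[0,0,0],[0,0,0],0.35]

```text
time: 9.72
ee_pos: [0.493, 0.1099, 0.2236]
eef_rot: [2.129, 2.309, 0.002]
wrist_force: [-0.9, 0.4, -0.2]
grip_width: 0.349
finger_force: 0.0
```

```bash
python3 - <<'E'
from h import *
to(-74.5,-1,222,0.3)
d=snap('scene'); save(d,'s3.png',(170,150,330,280),5)
E
```

```text
t 9.725 stand xy [[-94.2133  -0.5735]] z 223.57136912127262 yawrel 0.42308549268496476 tilt z [ 0.0012  0.0003 -1.    ] F [-0.9364  0.4263 -0.1871] w 0.3489432038396291 J [ 0.2194 -0.013  -0.2771  1.3055  0.      1.7091]
tool shift (10cm) [0.1971 0.0057 0.0158] turn (45deg) [ 0.0015 -0.0003  0.0027]
```

View pics/s3.png

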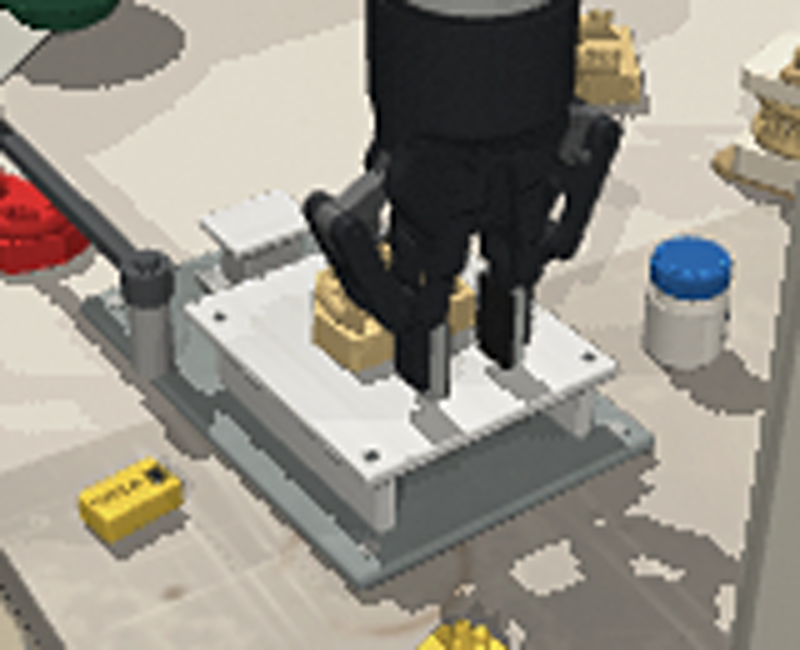

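Scene view: fingertips at (435,390) and (512,365) sit just above the deck behind the cast's heel, and the jar and carton are clear. Now a gentle push.

Emit:
carry_out:
  commands:
    - [[0.06,0,0.015],[0,0,0],0.35]
    - [[0.06,0,0],[0,0,0],0.35]
    - [[0.05,0,0],[0,0,0],0.35]
    - [[0.05,0,0],[0,0,0],0.35]
    - [[0.06,0,0],[0,0,0],0.35]
    - [[0.06,0,0],[0,0,0],0.35]
    - [[0.06,0,0],[0,0,0],0.35]
    - [[0.06,0,0],[0,0,0],0.35]
    - [[0.06,0,0],[0,0,0],0.35]
    - [[0.05,0,0],[0,0,0],0.35]
    - [[0.03,0,0],[0,0,0],0.35]
    - [[0,0,0],[0,0,0],0.35]

```text
time: 11.28
ee_pos: [0.4878, 0.1696, 0.2211]
eef_rot: [-2.129, -2.309, -0.0]
wrist_force: [0.8, 0.2, 0.2]
grip_width: 0.348
finger_force: 0.0
```

```bash
python3 - <<'E'
from h import *
to(19,-1,222,0.3)
d=snap('wrist'); save(d,'w4.png',(130,0,400,200),2.9)
E
```

```text
t 11.275 stand xy [[-34.3142   0.1963]] z 221.11512492240422 yawrel 0.4195076763394535 tilt z [-0.0002  0.0003 -1.    ] F [0.7931 0.1995 0.2453] w 0.34786445929637616 J [ 0.3346  0.016  -0.2529  1.302   0.0003  1.8243]
tool shift (10cm) [ 0.533   0.0159 -0.0087] turn (45deg) [-0.0002 -0.0004  0.0027]
```

View pics/w4.png

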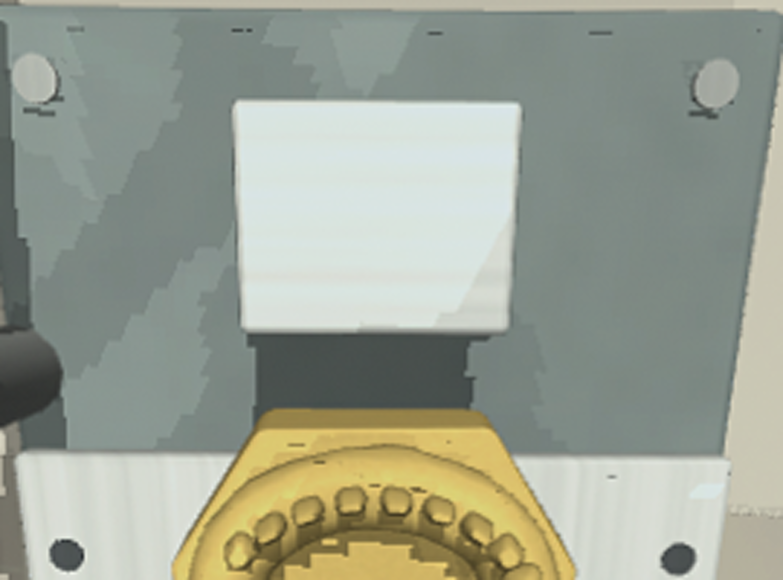

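Crop of the wrist view: pillar top corners (234,100), (520,102), (508,332) and (245,330). The cast's front bottom edge is (268,410)–(485,410) and its widest corners are at about (173,570) and (577,572), so it looks square and near centre.

```bash
python3 - <<'E'
from h import *
d=dict(np.load('wrist.npz'))
q=lambda p:cr(p,(130,0),2.9)
P=lambda p,z:S(atz(d,q(p),z))
print('pillar',P([[234,100],[520,102],[508,332],[245,330]],.045)); print('front bottom',P([[268,410],[485,410]],.045)); print('front top',P([[258,430],[497,430]],.061));print('wide',P([[173,570],[577,572]],.061),P([[173,570],[577,572]],.045)); print('deck edge',P([[18,452],[727,458]],.045))
E
```

```text
pillar [[ 73.8607  21.2508]
 [ 73.9261 -21.6059]
 [ 40.7469 -21.9022]
 [ 40.7375  20.9776]]
front bottom [[ 27.8133  17.6371]
 [ 28.0864 -18.82  ]]
front top [[ 27.2552  17.4154]
 [ 27.5242 -18.6041]]
wide [[  4.8145  31.6701]
 [  4.9506 -32.5927]] [[ -0.7741  35.4434]
 [ -0.6212 -36.7384]]
deck edge [[ 20.2871  60.2924]
 [ 20.1571 -60.4485]]
```

Emit:
carry_out:
  commands:
    - [[0.03,0,0],[0,0,0],0.35]
    - [[0.05,0,0],[0,0,0],0.35]
    - [[0.05,0,0],[0,0,0],0.35]
    - [[0.05,0,0],[0,0,0],0.35]
    - [[0.05,0,0],[0,0,0],0.35]
    - [[0.05,0,0],[0,0,0],0.35]
    - [[0.05,0,0],[0,0,0],0.35]
    - [[0.05,0,0],[0,0,0],0.35]
    - [[0.05,0,0],[0,0,0],0.35]
    - [[0.03,0,0],[0,0,0],0.35]
    - [[0.02,0,0],[0,0,0],0.35]
    - [[0,0,0],[0,0,0],0.35]

```text
time: 12.82
ee_pos: [0.484, 0.2173, 0.2212]
eef_rot: [-2.13, -2.309, -0.0]
wrist_force: [-0.2, -0.3, -0.4]
grip_width: 0.351
finger_force: 0.0
```

```bash
python3 - <<'E'
from h import *
where()
d=snap('wrist'); save(d,'w5.png',(130,0,400,200),2.9)
E
```

```text
t 12.825 stand xy [[13.5486  0.4902]] z 221.22194632178537 yawrel 0.40972432460810054 tilt z [ 0.      0.0002 -1.    ] F [-0.2032 -0.2621 -0.3518] w 0.35112181172420004 J [ 0.422   0.0492 -0.2186  1.3029  0.0001  1.912 ]
```

View pics/w5.png

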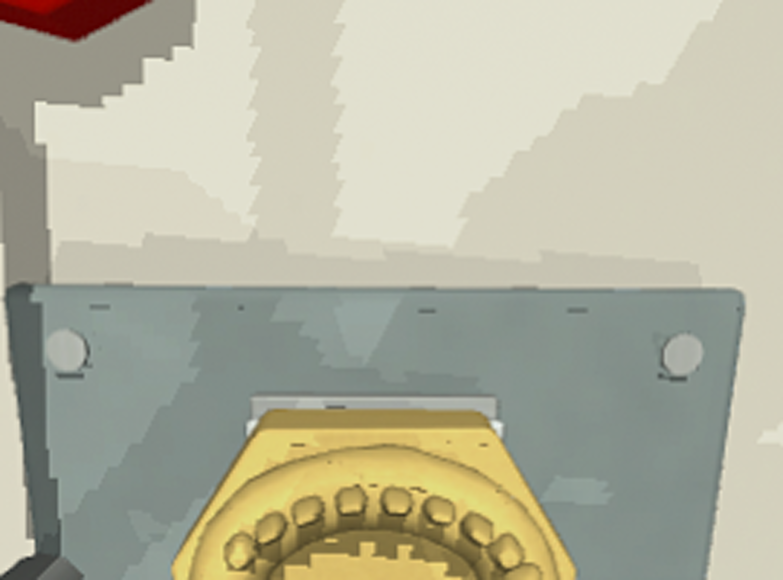

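The cast is on the pillar, symmetric: the front edge (265–487, 410) lies just beyond the pillar's far edge (row ~418, 248–502). I'll compute the remainder.

```bash
python3 - <<'E'
from h import *
d=dict(np.load('wrist.npz'))
q=lambda p:cr(p,(130,0),2.9)
P=lambda p,z:S(atz(d,q(p),z))
print('pillar far',P([[248,418],[502,418]],.045),'strip top',P([[250,397],[497,397]],.045)); print('front bottom',P([[265,410],[487,410]],.045),'front top',P([[258,430],[497,430]],.061));print('wide',P([[173,570],[577,572]],.061))
# column profile
print(d['image'][120:160,135+155//1,:].mean(-1)[10:35])
for c in (217,218,220,300,302): print(c,[(r,d['image'][r,c].tolist(),round(float(d['depth'][r,c]),4)) for r in range(134,152,2)])
E
```

```text
pillar far [[ 74.2768  21.308 ]
 [ 74.5881 -21.5164]] strip top [[ 77.7827  20.8379]
 [ 78.0847 -20.475 ]]
front bottom [[ 75.6424  18.4016]
 [ 75.9136 -18.9181]] front top [[ 75.0889  17.6803]
 [ 75.3496 -18.3644]]
wide [[ 52.6358  31.9491]
 [ 52.7549 -32.3602]]
[130.6667 131.3333 131.6667 132.3333 133.     127.3333 124.6667 175.
 174.     172.     170.6667 143.3333 119.6667 122.3333 124.3333 124.3333
 126.     146.     187.     182.     181.3333 180.3333 181.3333 181.3333
 182.    ]
217 [(134, [129, 143, 138], 0.1772), (136, [131, 135, 130], 0.1746), (138, [160, 164, 156], 0.173), (140, [159, 161, 154], 0.1733), (142, [156, 161, 154], 0.1728), (144, [168, 172, 166], 0.1473), (146, [218, 225, 216], 0.1449), (148, [132, 122, 93], 0.1374), (150, [126, 108, 59], 0.1302)]
218 [(134, [127, 140, 135], 0.1782), (136, [137, 140, 133], 0.1724), (138, [166, 171, 162], 0.1727), (140, [167, 170, 162], 0.1733), (142, [166, 171, 164], 0.174), (144, [172, 177, 170], 0.1466), (146, [163, 160, 136], 0.1406), (148, [128, 111, 58], 0.1328), (150, [207, 178, 100], 0.13)]
220 [(134, [127, 140, 135], 0.1773), (136, [137, 140, 133], 0.1729), (138, [165, 169, 163], 0.1729), (140, [167, 170, 163], 0.1728), (142, [163, 168, 161], 0.1746), (144, [136, 118, 66], 0.1398), (146, [148, 127, 70], 0.1338), (148, [193, 168, 94], 0.1306), (150, [228, 209, 118], 0.1301)]
300 [(134, [136, 148, 142], 0.177), (136, [127, 133, 128], 0.1778), (138, [171, 174, 166], 0.1734), (140, [167, 171, 163], 0.1739), (142, [170, 174, 165], 0.1734), (144, [154, 158, 151], 0.1474), (146, [224, 233, 230], 0.1462), (148, [170, 155, 112], 0.1463), (150, [228, 202, 110], 0.1296)]
302 [(134, [136, 148, 143], 0.1769), (136, [136, 148, 143], 0.1797), (138, [125, 135, 130], 0.1792), (140, [121, 131, 126], 0.1793), (142, [124, 138, 132], 0.1805), (144, [125, 135, 130], 0.1807), (146, [229, 234, 229], 0.1461), (148, [209, 215, 208], 0.1468), (150, [186, 186, 170], 0.1463)]
```

Emit:
carry_out:
  commands:
    - [[0.02,0,0],[0,0,0],0.35]
    - [[0.02,0,0],[0,0,0],0.35]
    - [[0.02,0,0],[0,0,0],0.35]
    - [[0.013,0,0],[0,0,0],0.35]
    - [[0,0,0],[0,0,0],0.35]
    - [[0,0,0],[0,0,0],0.35]
    - [[-0.05,0,0],[0,0,0],0.35]
    - [[-0.3,0,0],[0,0,0],0.35]
    - [[-0.4,0,0],[0,0,0],0.35]
    - [[-0.3,0,-0.3],[0,0,0],0.35]
    - [[0,0,-0.5],[0,0,0],0.35]
    - [[0,0,0],[0,0,0],0.35]

```text
time: 14.38
ee_pos: [0.4927, 0.1193, 0.3052]
eef_rot: [2.129, 2.305, 0.008]
wrist_force: [1.8, -0.4, -0.8]
grip_width: 0.349
finger_force: 0.0
```

```bash
python3 - <<'E'
from h import *
where()
d=snap('wrist')
# rectified top-plane patch statistics: project expected outlines, measure tan region via depth points
g=np.array([[u,v] for v in range(0,384,1) for u in range(80,440,1)])
P=dep(d,g);s=S(P);rgb=d['image'][g[:,1],g[:,0]].astype(int)
tan=(rgb[:,0]-rgb[:,2]>40)&(P[:,2]>.05)&(P[:,2]<.085)&(s[:,0]>5)&(s[:,0]<110)&(abs(s[:,1])<50)
b=tan&(P[:,2]<.066)
px=g[tan];print('tan px box',px.min(0),px.max(0),'stand box',s[tan].min(0),s[tan].max(0),'z',P[tan][:,2].max())
h=(rgb[:,0]-rgb[:,2]>40)&(s[:,0]>5)&(P[:,2]>.044)&(P[:,2]<.085)
print('pct',np.percentile(s[b],[1,99],axis=0))
r=cv2.minAreaRect((s[b&(s[:,0]<56)]).astype(np.float32));print('rect rear',r)
w_=(rgb.min(1)>150)&(abs(P[:,2]-.045)<.006)
pl=w_&(s[:,0]>30)&(s[:,0]<90)&(abs(s[:,1])<30);print('pillar visible',pl.sum(),np.percentile(s[pl],[1,99],axis=0) if pl.any() else '')
dk=w_&(s[:,0]<30)&(s[:,0]>-60);print('deck edge x',np.percentile(s[dk,0],99),np.percentile(s[dk,1],[1,99]),'z',np.median(P[dk,2]))
E
```

```text
t 14.375 stand xy [[-84.8773  -0.9394]] z 305.18145689000556 yawrel 0.3344267923388913 tilt z [ 0.0062  0.0015 -1.    ] F [ 1.7859 -0.3847 -0.7507] w 0.3487011156919125 J [ 0.2375 -0.0344 -0.14    1.4588  0.      1.7288]
tan px box [203   0] [305  41] stand box [ 32.0332 -31.503 ] [53.6932 31.5461] z 0.07572924284057231
pct [[ 32.784  -30.2668]
 [ 53.1082  30.337 ]]
rect rear ((42.739105224609375, -0.04746055603027344), (21.493762969970703, 63.046722412109375), 0.3986329734325409)
pillar visible 0 
deck edge x 19.277310070333538 [-60.1601  59.7324] z 0.04551292629614637
```

```bash
python3 - <<'E'
from h import *
d=snap('top')
g=np.array([[u,v] for v in range(150,300) for u in range(180,350)])
rgb=d['image'][g[:,1],g[:,0]].astype(int)
def box(m,z,n,f=S):
    s=f(atz(d,g[m],z)); print(n,m.sum(),np.percentile(s,[1,99],axis=0).ravel(),s.mean(0))
s61=S(atz(d,g,.061))
box((rgb[:,0]-rgb[:,2]>35)&(s61[:,0]>10)&(s61[:,0]<100)&(abs(s61[:,1])<45),.061,'cast')
box((rgb[:,2]-rgb[:,0]>40),.05,'jar')
s14=S(atz(d,g,.014))
box((rgb[:,0]-rgb[:,2]>70)&(abs(s14[:,0]+39)<35)&(abs(s14[:,1]-119)<30),.014,'carton')
P=dep(d,g);s=S(P);m=(P[:,2]>.048)&(P[:,2]<.1)&(s[:,0]>45)&(s[:,1]>50)&(s[:,1]<100);print('bar',m.sum(),np.percentile(s[m],[1,99],axis=0) if m.any() else '', np.polyfit(s[m][:,0],s[m][:,1],1))
E
```

```text
cast 571 [ 31.8848 -30.2739  79.9452  30.0877] [54.2376 -0.0209]Traceback (most recent call last):
  File "<stdin>", line 9, in <module>
  File "<stdin>", line 6, in box
  File "h.py", line 14, in atz
    c,r=ray(d,px); return c+r*((z-c[2])/r[:,2])[:,None]
        ~~~^^^^^^
  File "h.py", line 10, in ray
    u=cv2.undistortPoints(np.array(px,float).reshape(-1,1,2),d['K'],d['dist_coeffs']).reshape(-1,2)
      ~~~~~~~~~~~~~~~~~~~^^^^^^^^^^^^^^^^^^^^^^^^^^^^^^^^^^^^^^^^^^^^^^^^^^^^^^^^^^^^
cv2.error: OpenCV(4.12.0) /io/opencv/modules/calib3d/src/undistort.dispatch.cpp:347: error: (-215:Assertion failed) CV_IS_MAT(_src) && CV_IS_MAT(_dst) && (_src->rows == 1 || _src->cols == 1) && (_dst->rows == 1 || _dst->cols == 1) && _src->cols + _src->rows - 1 == _dst->rows + _dst->cols - 1 && (CV_MAT_TYPE(_src->type) == CV_32FC2 || CV_MAT_TYPE(_src->type) == CV_64FC2) && (CV_MAT_TYPE(_dst->type) == CV_32FC2 || CV_MAT_TYPE(_dst->type) == CV_64FC2) in function 'cvUndistortPointsInternal'
```

```bash
python3 -c "
from workcell import manip;print(manip.finish_job())"
```

```text
the job is handed in; nothing more can be done
None
```

The job is handed in at about 14 s: the bar was swung open to about 90° and not touched again, and the cast stands on the pillar within about 1 mm of centre, square to about half a degree and clear of the deck; the jar and carton were not touched as far as I could tell, though my final camera check on them and the bar did not complete.

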